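# Stack three hub spacers on an off-centre sprung spindle and press them home

## Robot

A 6-joint arm with a two-finger parallel gripper is mounted at the origin on the work surface. World frame = base frame: x ahead of the robot, y to its left, z up, the work surface at z = 0. Lengths are in m, angles in degrees, forces in N, time in s.
With the tool pointing down it reaches from about 0.3 to 0.75 m from the base axis. Payload 8.5 kg.
Tool frame: the origin (TCP) lies midway between the tips of the shut fingers; the grasp point (between the pads) lies 19 mm behind it (env.grip_depth is the distance from the TCP to the grasp point, in m); y points along the fingers, x is the direction in which the jaws open and shut, and the axes are right-handed (so a half turn about y gives the same grasp; the last joint's range is limited). The gripper opens to 85 mm and grips with 20 to 120 N. Pads are 22 mm wide; open, the fingers measure 114 mm over their backs; the gripper's body (76 mm by 85 mm) begins 54 mm behind the grasp point. The pads swing forward as they close: fully open they stand 13 mm farther back than shut.
Start: joints at [56.935, 21.807, 74.336, -0, 83.858, -12.336], TCP at [0.195, 0.514, 0.231] pointing down, gripper open.
Joint ranges: [-178.18, 178.18], [-50.72, 133.34], [12.68, 142.11], [-81.47, 261.47], [9.98, 163.14], [-165.26, 165.26]. Speed limits (degrees/s): [136.94, 136.94, 180, 180, 180, 180].

## Interface

Orientations are given as a 3x3 rotation matrix whose columns are the frame's x, y, z axes.
In Python, from rig import env gives the robot as it stands.
- The arm moves only by the shell command python3 -m inch 'ROWS' [FORCE]. ROWS is JSON, a list that holds one entry, the list of rows, each a list of 7 numbers: the gripper command: -1 is shut, 1 is fully open, values between are in proportion, then the shift along the world's x, y, z in cm, then the turn, a rotation vector about the world's x, y, z in degrees. In form: [[[grip, dx, dy, dz, rx, ry, rz], ...]]. A call has 1 to 20 rows; each row is the pose to reach, as a shift and turn from the pose commanded when the call began; what a row does not reach only later rows make up. A row lasts 1/8 s, in which the tool goes at most 62.5 mm and 10.7 degrees, less where a joint would pass 70% of its speed; a pose out of reach is approached as far as the arm can. A call with a gripper value outside its range is refused whole. The fingers move at their own pace and stop on an object; FORCE is the grip in N (left out, the last holds). Time passes only in rows, so rows that repeat a pose let the fingers close. It gives the time, the measured TCP pose, the force and the opening at its end, in the units of the state.
- env.observe(): the state, without advancing time (a new reading comes with each control period).
- env.get_image(name): name is "scene" or "top"; returns a dict with "frame" (420x560x3 uint8, red, green, blue), "mtx" (3x3 intrinsics, pixels), "rvec" (rotation vector, rad) and "tvec" (3), from world to camera coordinates, as OpenCV has them. Camera axes: x right, y down, z forward; pixel columns grow to the right and rows downward; lengths in m; the calibration is good to about 2 mm. A picture is of the moment at which its call begins. There is no depth.
- env.close_job(): hands the job in, once; it reports no verdict.
The state is a dict: "time_s": time; "q": joint angles; "qvel": joint speeds; "joint_efforts": joint torques, N m; "position": TCP position; "tool_rot": TCP orientation; "ft_force": force on the tool from outside, world axes, zero at the start; "wrist_torque": the same for the moment, N m; "grip_width": finger opening in m.
Only numpy, scipy, OpenCV 4.12 (cv2) and the standard library are available. Lean on these libraries where they do the work, as an engineer would, in place of code of your own. Each camera call takes 0.05 s, during which the arm holds its last target.

## Task

Thread the three round spacers onto the upright steel spindle of the wooden jig in order of size: the large silver one first, then the medium blue one, then the small brass one on top. Press the stack gently down so that the stiff red collar under it is fully home and all three lie flat against one another, then let go. Never force anything against the jig, and leave the other things on the bench where they are.

Things in the scene. Friction and masses are not known exactly. Their poses are not given: they have to be found in the camera images.
- jig: Dark wooden block 110 x 110 x 40 mm fixed to the bench; origin at the centre of its underside, z up. On top lies a dark steel disc (60 mm diameter, 6 mm thick) centred on the block's vertical centre line; it carries the spindle and the red collar. The disc is set at an unknown angle and gentle pushing does not turn it. Push on the jig with about 12 N at most; over 30 N is forcing it
- tip_level (a point): Point on the block's centre line at the height of the spindle's tip, 108 mm above the block's underside. The upright steel spindle (21 mm diameter, flat tip, 1.5 mm chamfer) stands 6 mm OFF this centre line, in an UNKNOWN horizontal direction that is not measured: find it by feel or sight; it stays as it is. The spindle yields down up to 6 mm against a 2 N/mm spring
- collar_home (a point): Point on the block's centre line 56 mm above its underside, the height of the collar's top when fully home. The red collar (34 mm diameter, 10 mm thick) round the spindle starts 8 to 14 mm higher; it slides at about 6 N of push, stays where left, and stops on a rubber pad (8 N/mm). When home, spacers' undersides lie 0 (large), 12 (medium), 24 mm (small) above this point
- spacer_large: Silver aluminium ring, 58 mm outside, 24 mm plain bore, 12 mm thick, about 60 g, lying flat on the bench; origin at the centre of its underside, z along its axis
- spacer_medium: Blue ring, 48 mm outside, 24 mm plain bore, 12 mm thick, about 40 g, lying flat; origin at the centre of its underside, z along its axis
- spacer_small: Brass-coloured ring, 38 mm outside, 24 mm plain bore, 12 mm thick, about 50 g, lying flat; origin at the centre of its underside, z along its axis
- lockring: Bystander: thin black ring, 60 mm outside, 46 mm bore, 5 mm thick, lying flat; origin at the centre of its underside
- bush: Bystander: dark steel bush 28 mm outside, 12 mm blind bore (no use on the spindle), 20 mm tall, standing; origin at the centre of its underside
- wood_disc: Bystander: small dark wooden disc, 32 mm diameter, 12 mm thick, no hole; origin at the centre of its underside
- screwdriver: Bystander: screwdriver with green handle lying at the far side, about 200 mm long
- spanner: Bystander: steel spanner lying at the left
- offcut: Bystander: pale wood offcut 70 x 50 x 40 mm; origin at the centre of its underside
- tin: Bystander: closed tin, 66 mm diameter, 110 mm tall, standing at the far side; origin at the centre of its underside
- drilled_block: Bystander: dark wooden block 90 x 80 x 35 mm with a shallow 30 mm recess; origin at the centre of its underside
There are look-alikes about, which are no part of the job. Of the things that look like the spacer_large, the smallest one is meant. Of the things shaped like the spacer_medium, the blue one is meant.

How it is judged:
By the outcome, as a careful person would: the job done as asked, in the order asked, and still so for the second after the job is handed in, with the robot touching nothing.
It also fails if it takes over 72 s, if anything falls off the work surface, if the arm or the gripper's body presses on something with over 40 N, if the wrist force passes 120 N, or if a joint passes its speed limit or range.

## Working session

There is one attempt and no reset: what is moved stays moved. The work goes in short steps, Python scripts to look and compute and a shell command to move; the robot and the scene stay as the last step left them, time stands still between calls to the robot, and variables do not carry over. Pictures are saved under pics/ and viewed, and the job is handed in when it is done.

```bash
mkdir -p pics; ls
python3 - <<'E'
from rig import env
import cv2
s=env.observe();print(s)
print(env.grip_depth)
for n in("scene","top"):
    i=env.get_image(n);cv2.imwrite(f"pics/{n}0.png",i["frame"][:,:,::-1]);print(n,i["mtx"],i["rvec"],i["tvec"])
E
```

```text
pics
{'time_s': 0.0, 'q': array([ 5.69345337e+01,  2.18410021e+01,  7.43849094e+01,  6.63153402e-04,
        8.38580500e+01, -1.23358910e+01]), 'qvel': array([-0.09530935, -0.03131947,  0.05556786,  0.01407582,  0.06353221,
        0.09125931]), 'joint_efforts': array([-6.22458683e-04, -4.48474932e+01, -2.31276208e+01, -2.03169338e-04,
        4.87653495e-03, -1.27170108e-05]), 'position': array([0.1945135 , 0.51414247, 0.23071075]), 'tool_rot': array([[ 3.53958247e-01, -8.09164400e-04, -9.35260875e-01],
       [ 9.35260133e-01, -1.22180047e-03,  3.53959023e-01],
       [-1.42911321e-03, -9.99998926e-01,  3.24312853e-04]]), 'ft_force': array([ 0.28533384,  0.65995828, -0.27572143]), 'wrist_torque': array([-0.01397237,  0.01251405,  0.05052919]), 'grip_width': 0.08558538498344882}
0.0187
scene [[432.596862     0.         285.79420065]
 [  0.         432.596862   213.47229406]
 [  0.           0.           1.        ]] [ 2.03660856  1.22046322 -0.54009317] [-0.24920395 -0.27352018  1.5787917 ]
top [[528.20624548   0.         284.87725072]
 [  0.         528.20624548 208.44273767]
 [  0.           0.           1.        ]] [ 2.09625865 -2.15383951  0.17189184] [0.01426235 0.57328171 1.45647255]
```

View pics/scene0.png

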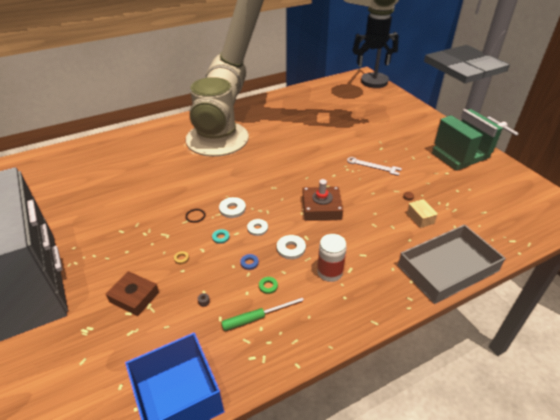

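View pics/top0.png

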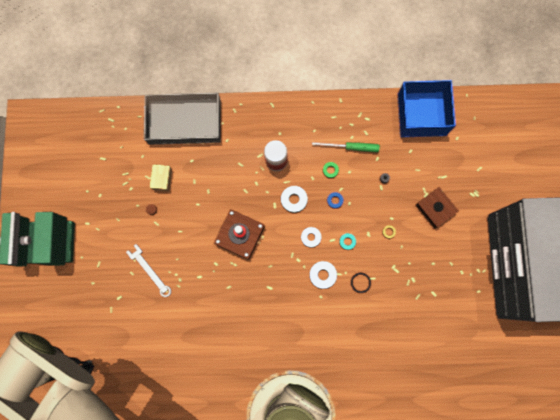

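```bash
cat > h.py <<'E'
from rig import env
import cv2, numpy as np
def cam(n):
    i=env.get_image(n);R=cv2.Rodrigues(np.array(i["rvec"],float))[0];return i["frame"],np.array(i["mtx"]),R,np.array(i["tvec"],float).ravel()
def ray(c,uv,z):
    _,K,R,t=c;o=-R.T@t;d=R.T@np.linalg.inv(K)@np.array([uv[0],uv[1],1.]);return o+d*(z-o[2])/d[2]
def proj(c,p):
    _,K,R,t=c;q=K@(R@np.asarray(p,float)+t);return q[:2]/q[2]
def crop(c,u0,v0,w,h,s,name):
    f=c[0][v0:v0+h,u0:u0+w,::-1];cv2.imwrite(name,cv2.resize(f,None,fx=s,fy=s,interpolation=cv2.INTER_CUBIC))
E
python3 - <<'E'
from h import *
T=cam("top");S=cam("scene")
print("cams",-T[2].T@T[3],-S[2].T@S[3])
crop(T,205,150,200,150,4,"pics/t1.png")
crop(S,160,160,200,150,4,"pics/s1.png")
def blobs(c,m,nm,z):
    n,l,st,ce=cv2.connectedComponentsWithStats(m.astype(np.uint8))
    for i in range(1,n):
        if st[i,4]>25:
            cs,_=cv2.findContours((l==i).astype(np.uint8),cv2.RETR_EXTERNAL,cv2.CHAIN_APPROX_NONE)
            (x,y),r=cv2.minEnclosingCircle(cs[0]);
            M=cv2.moments(cv2.convexHull(cs[0]));g=(M['m10']/M['m00'],M['m01']/M['m00'])
            b=st[i]; p=ray(c,g,z)
            print(nm,np.round(g,1),b[2:5],"P",np.round(p,4))
for c,w in((T,"T"),(S,"S")):
    h=cv2.cvtColor(c[0],cv2.COLOR_RGB2HSV);H,Sa,V=[h[...,k].astype(int) for k in range(3)]
    blobs(c,(H>105)&(H<130)&(Sa>100),w+" blue",.012)
    blobs(c,(H>78)&(H<98)&(Sa>90),w+" teal",.012)
    blobs(c,(H>20)&(H<33)&(Sa>110)&(V>90),w+" brass",.012)
    m=(Sa<60)&(V>140); m[:140]=0; blobs(c,m,w+" silver",.012)
E
```

```text
cams [ 0.31326779 -0.01588244  1.533551  ] [ 1.30934314 -0.41559036  0.86162889]
T blue [426.1 108.1] [  56   57 2867] P [ 0.875  -0.4343  0.012 ]
T blue [334.9 199.9] [ 15  15 118] P [ 0.6012 -0.1481  0.012 ]
T teal [347.4 241.1] [ 16  15 138] P [ 0.4793 -0.179   0.012 ]
T brass [388.5 231.5] [12 12 64] P [ 0.504  -0.2991  0.012 ]
T silver [275.1 151. ] [ 23  22 392] P [0.7547 0.0239 0.012 ]
T silver [328.9 144.4] [34  4 57] P [ 0.7702 -0.1372  0.012 ]
T silver [293.8 198.6] [ 27  26 476] P [ 0.6086 -0.0278  0.012 ]
T silver [543.9 254.7] [  37  123 3712] P [ 0.4247 -0.7381  0.012 ]
T silver [ 10.8 236.6] [  7  52 218] P [0.5195 0.8013 0.012 ]
T silver [237.7 228.6] [ 8  8 52] P [0.5244 0.138  0.012 ]
T silver [310.6 236.6] [ 20  20 280] P [ 0.4953 -0.0732  0.012 ]
T silver [ 24.5 240. ] [ 7  7 37] P [0.5082 0.7604 0.012 ]
T silver [148.6 270. ] [ 44  52 430] P [0.4114 0.3957 0.012 ]
T silver [519.  259.5] [  9  32 167] P [ 0.4131 -0.6659  0.012 ]
T silver [506.1 261.2] [  7  31 121] P [ 0.4092 -0.6289  0.012 ]
T silver [494.9 262.9] [  6  29 108] P [ 0.4052 -0.5966  0.012 ]
T silve
[... 1206 characters left out ...]
 [231.9 206.7] [ 26  19 357] P [ 0.3853 -0.1046  0.012 ]
S silver [ 31.2 210.8] [  9  23 147] P [ 0.124  -0.6313  0.012 ]
S silver [257.2 226.4] [ 21  16 224] P [ 0.497  -0.0745  0.012 ]
S silver [ 44.8 235.7] [  7  23 105] P [ 0.2534 -0.6072  0.012 ]
S silver [290.9 246. ] [ 29  23 463] P [ 0.6084 -0.0269  0.012 ]
S silver [332.8 246.4] [ 26  27 540] P [0.6629 0.0719 0.012 ]
S silver [449.4 263.5] [  83   53 2290] P [0.8563 0.3046 0.012 ]
S silver [ 56.4 257.8] [  8  23 101] P [ 0.3554 -0.5891  0.012 ]
S silver [491.7 306.6] [ 57  54 987] P [1.0036 0.2964 0.012 ]
S silver [283.  305.2] [39 14 94] P [ 0.7681 -0.1352  0.012 ]
S silver [481.  377.2] [  215   115 11281] P [1.1182 0.1408 0.012 ]
```

View pics/t1.png

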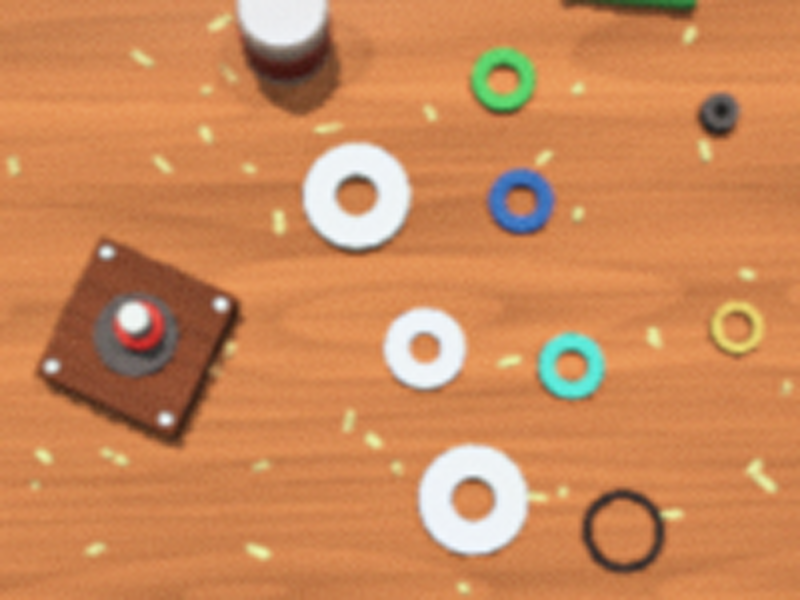

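View pics/s1.png

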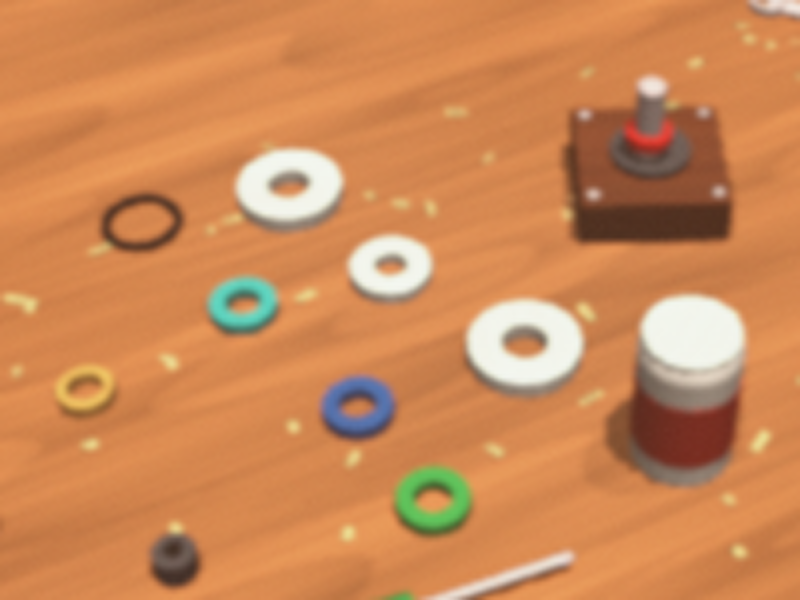

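Run:
```python
from h import *
T=cam("top");S=cam("scene")
def wc(c,u0,v0,u1,v1,fn):
    f=c[0][v0:v1,u0:u1].astype(float);w=fn(f);yy,xx=np.mgrid[v0:v1,u0:u1]
    return np.array([(w*xx).sum()/w.sum(),(w*yy).sum()/w.sum()]),w.sum()
gray=lambda f:np.clip(f.min(2)-75,0,120)
# screws: crop coords /4 + offset
P={}
for nm,c,off,sc in(("T",T,(205,150),[(106,252),(221,304),(165,419),(51,367)]),("S",S,(160,160),[(584,115),(703,112),(719,192),(594,194)])):
    pts=[]
    for a,b in sc:
        u=a/4+off[0];v=b/4+off[1];u,v=int(round(u)),int(round(v))
        g,w=wc(c,u-3,v-3,u+4,v+4,gray);pts.append(ray(c,g,.040)[:2])
    pts=np.array(pts);print(nm,"screws",np.round(pts,4).tolist(),"mean",pts.mean(0), "sides",np.linalg.norm(pts-np.roll(pts,1,0),axis=1))
    h=cv2.cvtColor(c[0],cv2.COLOR_RGB2HSV)
# tip
g,w=wc(T,231,222,244,235,lambda f:np.clip(f.min(2)-110,0,90));print("T tip",g,ray(T,g,.108))
g2,w=wc(S,316,176,331,186,lambda f:np.clip(f.min(2)-140,0,90));print("S tip",g2,ray(S,g2,.108))
crop(T,210,203,60,60,10,"pics/t2.png");crop(S,295,170,60,60,10,"pics/s2.png")
```

```text
T screws [[0.5675, 0.1533], [0.5276, 0.072], [0.4466, 0.1125], [0.4864, 0.193]] mean [0.5070084  0.13267493] sides [0.09033595 0.09055087 0.09056023 0.08983003]
S screws [[0.4425, 0.1142], [0.4821, 0.1953], [0.5641, 0.155], [0.524, 0.0744]] mean [0.50317448 0.1347099 ] sides [0.09068197 0.09018269 0.09138515 0.09007107]
T tip [237.79388584 228.73584906] [0.5107785  0.12788752 0.108     ]
S tip [322.6612426  181.17825444] [0.51020123 0.12783547 0.108     ]
```

View pics/t2.png

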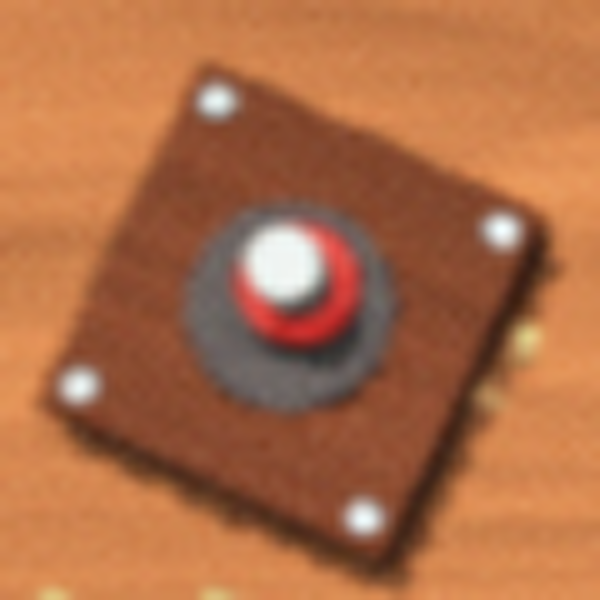

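View pics/s2.png

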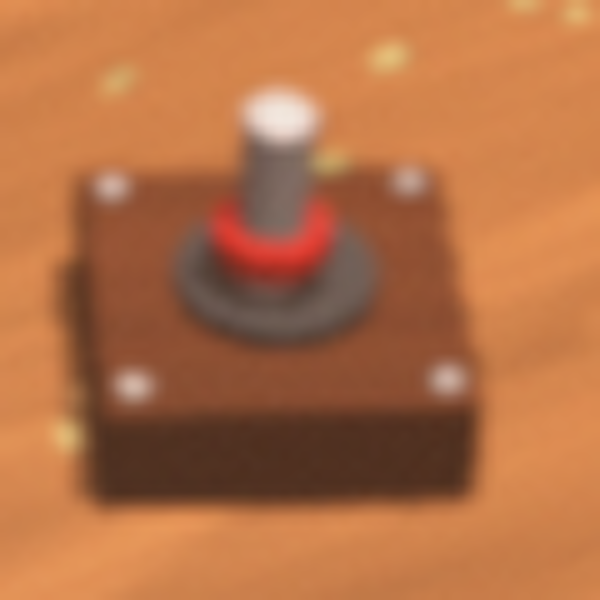

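The top view shows the jig at (238,233) with the spindle tip at (237.8,228.7). There are three silver rings, and the smallest is at (310.6,236.6). The blue ring is at (335,200) and the brass one at (388.5,231.5). The ring diameters come out right, and the spindle offset is about 6 mm as given. First move: above the large spacer.

```bash
python3 -m inch '[[[0.6,30.1,-58.7,0,0,0,0],[0.6,30.1,-58.7,0,0,0,0],[0.6,30.1,-58.7,0,0,0,0],[0.6,30.1,-58.7,0,0,0,0],[0.6,30.1,-58.7,0,0,0,0],[0.6,30.1,-58.7,0,0,0,0],[0.6,30.1,-58.7,0,0,0,0],[0.6,30.1,-58.7,0,0,0,0],[0.6,30.1,-58.7,-8,0,0,0],[0.6,30.1,-58.7,-12,0,0,0],[0.6,30.1,-58.7,-16,0,0,0],[0.6,30.1,-58.7,-16,0,0,0],[0.6,30.1,-58.7,-16,0,0,0],[0.6,30.1,-58.7,-16,0,0,0]]]' 40
```

```text
time_s: 2.05
position: [0.4958, -0.0722, 0.0724]
tool_rot: [[0.354, 0.001, -0.935], [0.935, -0.0, 0.354], [0.0, -1.0, -0.001]]
ft_force: [0.5, 0.8, 0.0]
grip_width: 0.0684
```

Run:
```python
from h import *
S=cam("scene");p=env.observe()["position"];print(p,proj(S,p))
crop(S,190,150,140,105,5,"pics/s3.png")
```

```text
[ 0.49598296 -0.07205293  0.07280247] [256.79161799 209.90780673]
```

View pics/s3.png

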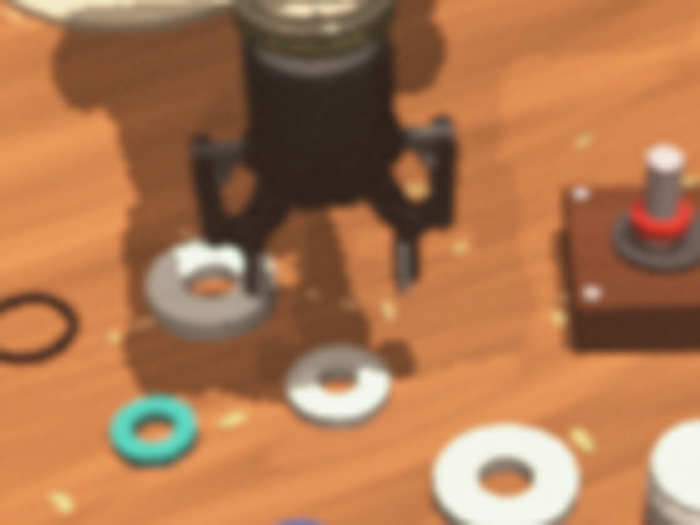

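```bash
python3 -m inch '[[[0.6,0,-0.1,-4,0,0,0],[0.6,0,-0.1,-6,0,0,0],[0.6,0,-0.1,-6.6,0,0,0],[0.6,0,-0.1,-6.9,0,0,0],[0.6,0,-0.1,-7.1,0,0,0],[0.6,0,-0.1,-7.1,0,0,0]]]' 40
```

```text
time_s: 2.85
position: [0.4959, -0.0736, 0.0008]
tool_rot: [[0.354, 0.001, -0.935], [0.935, -0.0, 0.354], [0.0, -1.0, -0.001]]
ft_force: [1.0, 0.3, -0.1]
grip_width: 0.0683
```

```bash
python3 -m inch '[[[0.6,0,0,-0.2,0,0,0],[0.6,0,0,-0.3,0,0,0],[-0.4,0,0,-0.3,0,0,0],[-0.4,0,0,-0.3,0,0,0],[-0.4,0,0,-0.3,0,0,0],[-0.4,0,0,-0.3,0,0,0],[-0.4,0,0,-0.3,0,0,0]]]' 40
```

```text
time_s: 3.72
position: [0.4956, -0.0737, -0.0021]
tool_rot: [[0.354, 0.0, -0.935], [0.935, -0.0, 0.354], [-0.0, -1.0, -0.0]]
ft_force: [-1.8, 0.1, 7.4]
grip_width: 0.0563
```

```bash
python3 -m inch '[[[-0.4,0,0,1,0,0,0],[-0.4,0,0,4,0,0,0],[-0.4,0,0,9,0,0,0],[-0.4,0,0,14,0,0,0],[-0.4,0,0,14,0,0,0],[-0.4,0,0,14,0,0,0]]]' 60
python3 - <<'E'
from h import *
S=cam("scene");T=cam("top");o=env.observe();p=o["position"];print(p,o["ft_force"],o["grip_width"],proj(S,p),proj(T,p))
u,v=proj(S,p).astype(int)
crop(S,u-50,v-50,100,75,8,"pics/s4.png")
u,v=proj(T,p).astype(int);crop(T,u-50,v-40,100,75,8,"pics/t4.png")
E
```

```text
time_s: 4.47
position: [0.4952, -0.0734, 0.1369]
tool_rot: [[0.354, -0.001, -0.935], [0.935, 0.0, 0.354], [0.0, -1.0, 0.001]]
ft_force: [-0.2, -0.4, -0.0]
grip_width: 0.0554
[ 0.49504198 -0.07338399  0.13614675] [ 0.22819984  0.28750036 -1.38147916] 0.05539036527211121 [255.06531344 191.94521658] [312.22842042 231.08729311]
```

View pics/s4.png

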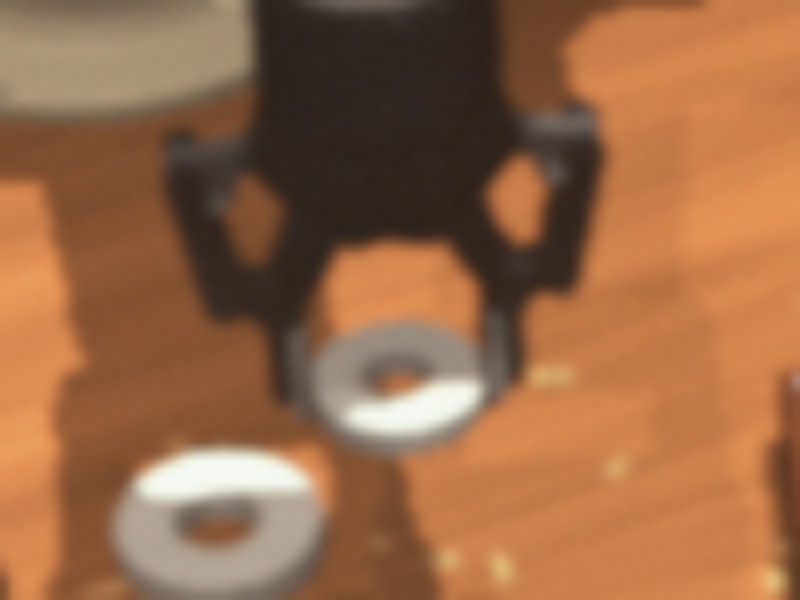

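View pics/t4.png

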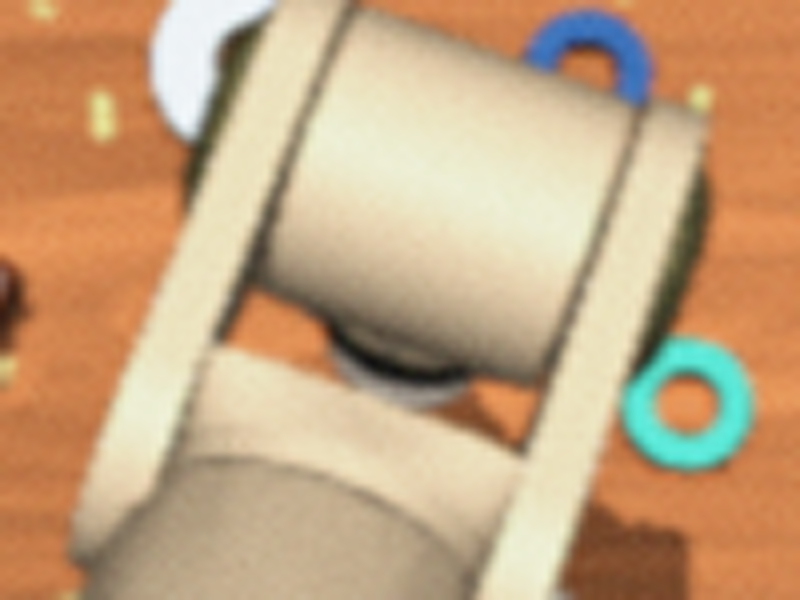

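Run:
```python
from h import *
S=cam("scene");p=env.observe()["position"]
f=S[0][175:205,235:280].astype(int);
h=cv2.cvtColor(S[0],cv2.COLOR_RGB2HSV)
m=((h[...,1]<70)&(h[...,2]>95)).astype(np.uint8);m[:178]=0;m[203:]=0;m[:,:243]=0;m[:,267:]=0
cs,_=cv2.findContours(m,cv2.RETR_EXTERNAL,cv2.CHAIN_APPROX_NONE);c=max(cs,key=cv2.contourArea);print(cv2.boundingRect(c),cv2.fitEllipse(cv2.convexHull(c)))
for uv in((254.8,188.4),cv2.fitEllipse(cv2.convexHull(c))[0]):
    print(p,ray(S,uv,p[2]+.0025+.012))
```

```text
(243, 182, 24, 16) ((254.69911193847656, 189.06573486328125), (14.912092208862305, 24.67708396911621), 81.45106506347656)
[ 0.49511998 -0.07343926  0.1361294 ] [ 0.49782884 -0.07466806  0.1506294 ]
[ 0.49511998 -0.07343926  0.1361294 ] [ 0.50019264 -0.07606327  0.1506294 ]
```

```bash
python3 -m inch '[[[-0.4,0.4,5,0,0,0,0],[-0.4,0.8,10,0,0,0,0],[-0.4,1.2,15,0,0,0,0],[-0.4,1.59,20.1,0,0,0,0],[-0.4,1.59,20.1,-0.5,0,0,0],[-0.4,1.59,20.1,-1,0,0,0],[-0.4,1.59,20.1,-1.5,0,0,0],[-0.4,1.59,20.1,-1.5,0,0,0],[-0.4,1.59,20.1,-1.5,0,0,0]]]' 60
python3 - <<'E'
from h import *
S=cam("scene");T=cam("top");o=env.observe();p=o["position"];print(p,o["ft_force"],o["grip_width"],proj(S,p),proj(T,p))
u,v=proj(S,p).astype(int)
crop(S,u-40,v-40,80,75,8,"pics/s5.png")
E
```

```text
time_s: 5.75
position: [0.5117, 0.1269, 0.1224]
tool_rot: [[0.355, 0.0, -0.935], [0.935, 0.0, 0.355], [0.0, -1.0, -0.0]]
ft_force: [-0.2, -0.3, -0.5]
grip_width: 0.0553
[0.51172115 0.1270935  0.12252957] [-0.19770301 -0.55250892 -0.99385664] 0.055388240625416356 [323.01445367 177.44287144] [237.53400335 227.65698442]
```

View pics/s5.png

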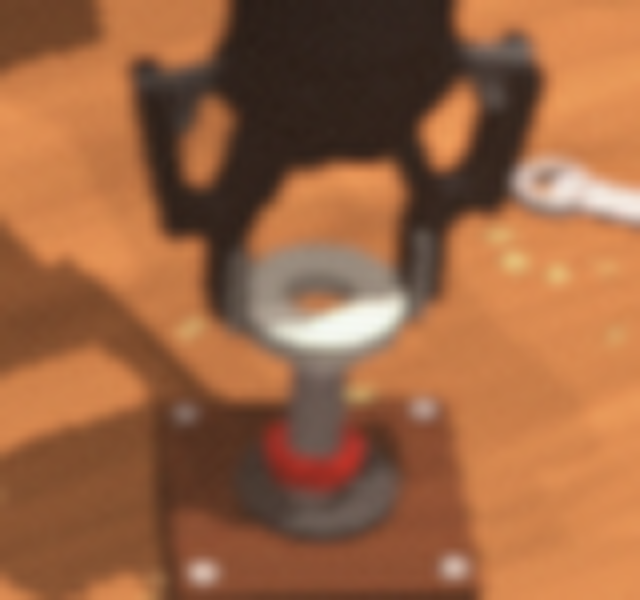

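```bash
python3 -m inch '[[[-0.4,-0.05,0.05,-0.8,0,0,0],[-0.4,-0.05,0.05,-1.4,0,0,0],[-0.4,-0.05,0.05,-1.7,0,0,0],[-0.4,-0.05,0.05,-1.9,0,0,0],[-0.4,-0.05,0.05,-2.0,0,0,0],[-0.4,-0.05,0.05,-2.0,0,0,0]]]' 60
```

```text
time_s: 6.6
position: [0.5111, 0.1279, 0.1024]
tool_rot: [[0.354, 0.0, -0.935], [0.935, -0.0, 0.354], [0.0, -1.0, -0.0]]
ft_force: [-1.0, 0.1, -0.6]
grip_width: 0.0555
```

```bash
python3 -m inch '[[[-0.4,0,0,-0.4,0,0,0],[-0.4,0,0,-0.9,0,0,0],[-0.4,0,0,-1.4,0,0,0],[-0.4,0,0,-1.9,0,0,0],[-0.4,0,0,-2.4,0,0,0],[-0.4,0,0,-2.8,0,0,0],[-0.4,0,0,-2.8,0,0,0]]]' 60
python3 - <<'E'
from rig import env
o=env.observe();print(o["ft_force"],o["wrist_torque"],o["position"])
E
```

```text
time_s: 7.48
position: [0.5109, 0.1279, 0.074]
tool_rot: [[0.354, -0.001, -0.935], [0.935, -0.0, 0.354], [-0.0, -1.0, 0.001]]
ft_force: [-0.0, 0.4, -0.3]
grip_width: 0.0552
[-0.04466027  0.44667751 -0.33173247] [-0.01204188  0.02914686  0.03256011] [0.5109403  0.12787482 0.0740193 ]
```

```bash
python3 -m inch '[[[-0.4,0,0,-0.3,0,0,0],[-0.4,0,0,-0.6,0,0,0],[-0.4,0,0,-0.8,0,0,0],[-0.4,0,0,-1.0,0,0,0],[-0.4,0,0,-1.1,0,0,0],[-0.4,0,0,-1.2,0,0,0],[-0.4,0,0,-1.3,0,0,0],[-0.4,0,0,-1.4,0,0,0],[-0.4,0,0,-1.5,0,0,0],[-0.4,0,0,-1.5,0,0,0]]]' 60
```

```text
time_s: 8.72
position: [0.5111, 0.1279, 0.0597]
tool_rot: [[0.354, 0.0, -0.935], [0.935, -0.0, 0.354], [0.0, -1.0, -0.0]]
ft_force: [-2.1, -0.3, 4.8]
grip_width: 0.0551
```

```bash
python3 -m inch '[[[-0.4,0,0,-0.1,0,0,0],[-0.4,0,0,-0.2,0,0,0],[-0.4,0,0,-0.3,0,0,0],[-0.4,0,0,-0.4,0,0,0],[-0.4,0,0,-0.4,0,0,0]]]' 60;python3 -m inch '[[[-0.4,0,0,-0.1,0,0,0],[-0.4,0,0,-0.1,0,0,0]]]' 60
```

```text
time_s: 9.35
position: [0.5111, 0.1279, 0.0556]
tool_rot: [[0.354, 0.0, -0.935], [0.935, -0.0, 0.354], [0.0, -1.0, -0.0]]
ft_force: [-1.5, 0.4, 4.0]
grip_width: 0.0555
time_s: 9.6
position: [0.5111, 0.1279, 0.0545]
tool_rot: [[0.354, 0.0, -0.935], [0.935, -0.0, 0.354], [0.0, -1.0, -0.0]]
ft_force: [-1.7, -0.1, 4.2]
grip_width: 0.0554
```

```bash
python3 -m inch '[[[-0.4,0,0,-0.1,0,0,0],[-0.4,0,0,-0.1,0,0,0]]]' 60;python3 -m inch '[[[-0.4,0,0,-0.05,0,0,0],[-0.4,0,0,-0.05,0,0,0]]]' 60
```

```text
time_s: 9.85
position: [0.5111, 0.1279, 0.0535]
tool_rot: [[0.354, 0.0, -0.935], [0.935, 0.0, 0.354], [0.0, -1.0, -0.0]]
ft_force: [-2.2, -0.2, 5.0]
grip_width: 0.0557
time_s: 10.1
position: [0.5111, 0.1279, 0.0531]
tool_rot: [[0.354, 0.0, -0.935], [0.935, -0.0, 0.354], [0.0, -1.0, -0.0]]
ft_force: [-2.8, -0.4, 7.1]
grip_width: 0.0555
```

```bash
python3 -m inch '[[[-0.4,0,0,-0.05,0,0,0],[-0.4,0,0,-0.05,0,0,0]]]' 60;python3 - <<'E'
from h import *
S=cam("scene");crop(S,280,140,80,75,8,"pics/s6.png")
E
```

```text
time_s: 10.35
position: [0.5112, 0.1279, 0.0528]
tool_rot: [[0.354, 0.001, -0.935], [0.935, -0.0, 0.354], [0.0, -1.0, -0.001]]
ft_force: [-2.3, -0.9, 8.9]
grip_width: 0.0553
```

View pics/s6.png

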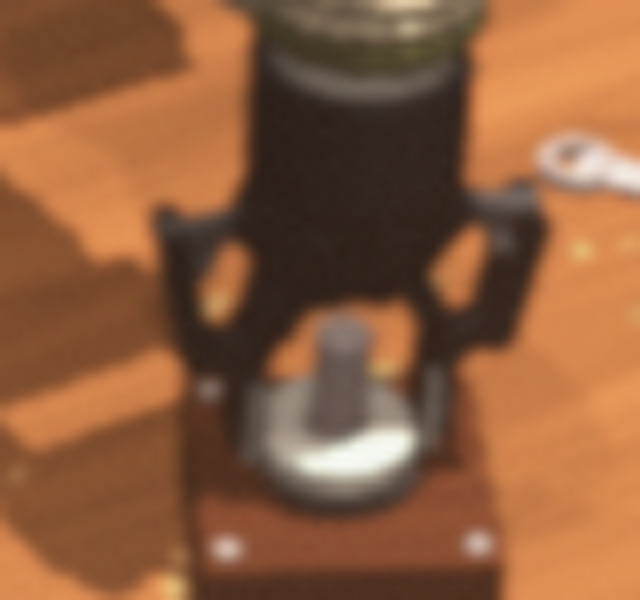

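```bash
python3 -m inch '[[[0.6,0,0,0,0,0,0],[0.6,0,0,0,0,0,0],[0.6,0,0,0,0,0,0],[0.6,0,0,1,0,0,0],[0.6,0,0,4,0,0,0],[0.6,0,0,8,0,0,0],[0.6,0,0,12,0,0,0],[0.6,0,0,12,0,0,0]]]' 40;python3 - <<'E'
from h import *
print(env.observe()["position"])
S=cam("scene");crop(S,280,140,80,75,8,"pics/s7.png")
E
```

```text
time_s: 11.4
position: [0.5123, 0.128, 0.1757]
tool_rot: [[0.354, 0.007, -0.935], [0.935, 0.0, 0.354], [0.003, -1.0, -0.006]]
ft_force: [-1.0, 0.3, -1.2]
grip_width: 0.0684
[0.51227989 0.12798489 0.17566522]
```

View pics/s7.png

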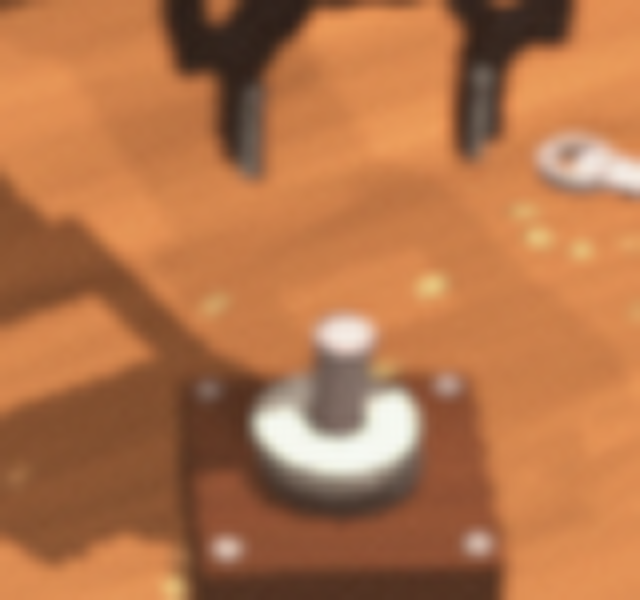

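```bash
python3 -m inch '[[[0.36,1.8,-5.5,0,0,0,0],[0.36,3.6,-11,0,0,0,0],[0.36,5.4,-16.5,0,0,0,0],[0.36,7.2,-22,0,0,0,0],[0.36,9.05,-27.6,0,0,0,0],[0.36,9.05,-27.6,-5,0,0,0],[0.36,9.05,-27.6,-10,0,0,0],[0.36,9.05,-27.6,-12,0,0,0],[0.36,9.05,-27.6,-12,0,0,0],[0.36,9.05,-27.6,-12,0,0,0]]]' 40;python3 - <<'E'
from h import *
print(env.observe()["position"])
S=cam("scene");crop(S,210,200,80,75,8,"pics/s8.png")
E
```

```text
time_s: 12.7
position: [0.6019, -0.1482, 0.053]
tool_rot: [[0.354, 0.001, -0.935], [0.935, -0.0, 0.354], [-0.0, -1.0, -0.001]]
ft_force: [0.1, 0.5, -0.3]
grip_width: 0.0583
[ 0.60186388 -0.14821538  0.05296222]
```

View pics/s8.png

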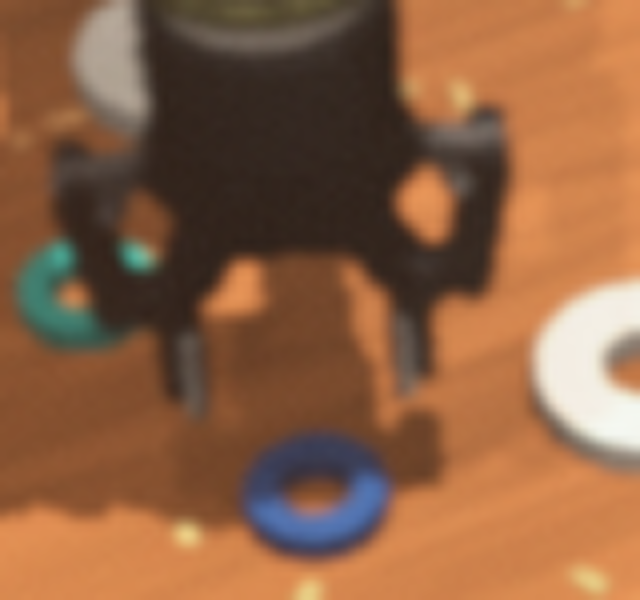

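```bash
python3 -m inch '[[[0.36,0,0,-3,0,0,0],[0.36,0,0,-4.5,0,0,0],[0.36,0,0,-5.0,0,0,0],[0.36,0,0,-5.25,0,0,0],[0.36,0,0,-5.25,0,0,0],[-0.6,0,0,-5.25,0,0,0],[-0.6,0,0,-5.25,0,0,0],[-0.6,0,0,-5.25,0,0,0],[-0.6,0,0,-5.25,0,0,0],[-0.6,0,0,-5.25,0,0,0]]]' 40; python3 -m inch '[[[-0.6,0,0,1,0,0,0],[-0.6,0,0,5,0,0,0],[-0.6,0,0,10,0,0,0],[-0.6,0,0,14,0,0,0],[-0.6,0,0,14,0,0,0],[-0.6,0,0,14,0,0,0]]]' 60;python3 - <<'E'
from h import *
p=env.observe()["position"];print(p,env.observe()["ft_force"])
S=cam("scene");u,v=proj(S,p).astype(int);crop(S,u-40,v-40,80,75,8,"pics/s9.png")
E
```

```text
time_s: 14.0
position: [0.6019, -0.1483, 0.0009]
tool_rot: [[0.354, 0.001, -0.935], [0.935, -0.001, 0.354], [-0.0, -1.0, -0.001]]
ft_force: [-1.7, 0.6, 5.3]
grip_width: 0.0455
time_s: 14.75
position: [0.6011, -0.1479, 0.1392]
tool_rot: [[0.354, -0.001, -0.935], [0.935, 0.001, 0.354], [0.0, -1.0, 0.001]]
ft_force: [-0.4, 0.1, -1.1]
grip_width: 0.0449
[ 0.60108191 -0.14788389  0.13915955] [-0.35665028  0.05120023 -1.11111972]
```

View pics/s9.png

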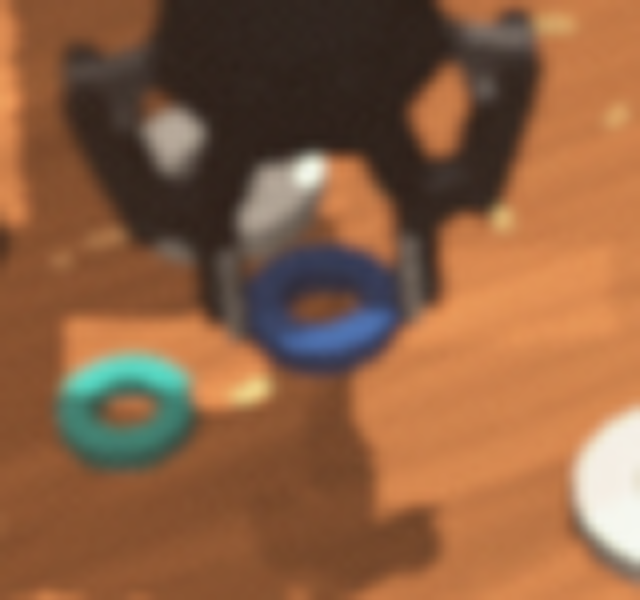

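```bash
python3 -m inch '[[[-0.6,-1.8,5.5,0,0,0,0],[-0.6,-3.6,11,0,0,0,0],[-0.6,-5.4,16.5,0,0,0,0],[-0.6,-7.2,22,0,0,0,0],[-0.6,-9.05,27.6,0,0,0,0],[-0.6,-9.05,27.6,-1,0,0,0],[-0.6,-9.05,27.6,-2,0,0,0],[-0.6,-9.05,27.6,-2,0,0,0],[-0.6,-9.05,27.6,-2,0,0,0]]]' 60;python3 - <<'E'
from h import *
p=env.observe()["position"];print(p,env.observe()["ft_force"])
S=cam("scene");u,v=proj(S,p).astype(int);crop(S,u-40,v-40,80,75,8,"pics/s10.png")
E
```

```text
time_s: 15.92
position: [0.5115, 0.1269, 0.1197]
tool_rot: [[0.356, -0.0, -0.935], [0.935, -0.0, 0.356], [-0.0, -1.0, 0.0]]
ft_force: [1.7, 0.2, -0.2]
grip_width: 0.0449
[0.51149733 0.12687414 0.11966385] [ 1.7486231   0.20720583 -0.16510341]
```

View pics/s10.png

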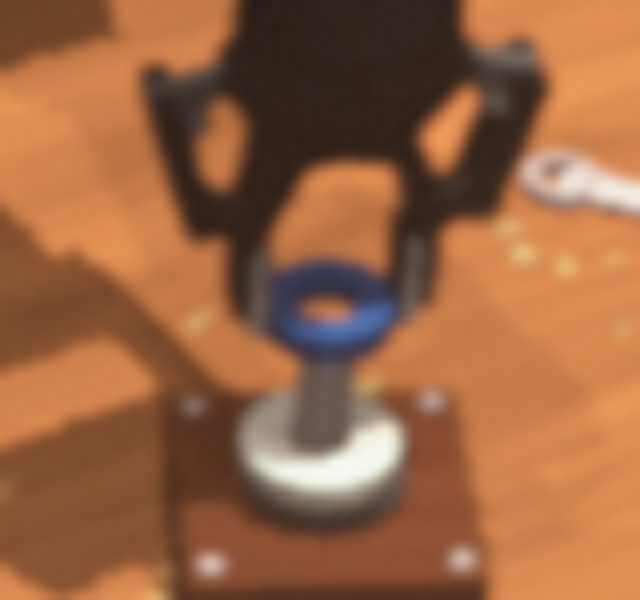

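Aligned (bore over the spindle at about u=325 in the crop). Descending with a force check.

```bash
python3 -m inch '[[[-0.6,0,0,-0.6,0,0,0],[-0.6,0,0,-1.1,0,0,0],[-0.6,0,0,-1.3,0,0,0],[-0.6,0,0,-1.5,0,0,0],[-0.6,0,0,-1.5,0,0,0]]]' 60
```

```text
time_s: 16.6
position: [0.511, 0.1279, 0.1047]
tool_rot: [[0.354, -0.0, -0.935], [0.935, -0.0, 0.354], [-0.0, -1.0, 0.0]]
ft_force: [-0.1, 0.3, -0.4]
grip_width: 0.0444
```

```bash
python3 -m inch '[[[-0.6,0,0,-0.5,0,0,0],[-0.6,0,0,-1,0,0,0],[-0.6,0,0,-1.5,0,0,0],[-0.6,0,0,-2,0,0,0],[-0.6,0,0,-2.5,0,0,0],[-0.6,0,0,-3.0,0,0,0],[-0.6,0,0,-3.2,0,0,0],[-0.6,0,0,-3.2,0,0,0]]]' 60;python3 -m inch '[[[-0.6,0,0,-0.1,0,0,0],[-0.6,0,0,-0.2,0,0,0],[-0.6,0,0,-0.3,0,0,0],[-0.6,0,0,-0.3,0,0,0]]]' 60
```

```text
time_s: 17.6
position: [0.5111, 0.1279, 0.0727]
tool_rot: [[0.354, -0.0, -0.935], [0.935, 0.0, 0.354], [-0.0, -1.0, 0.0]]
ft_force: [0.2, 0.5, -0.5]
grip_width: 0.0445
time_s: 18.1
position: [0.511, 0.1279, 0.0698]
tool_rot: [[0.354, -0.0, -0.935], [0.935, -0.0, 0.354], [-0.0, -1.0, 0.0]]
ft_force: [-0.2, 0.1, -1.3]
grip_width: 0.0451
```

```bash
python3 -m inch '[[[-0.6,0,0,-0.05,0,0,0],[-0.6,0,0,-0.1,0,0,0],[-0.6,0,0,-0.1,0,0,0]]]' 60;python3 -m inch '[[[-0.6,0,0,-0.05,0,0,0],[-0.6,0,0,-0.1,0,0,0],[-0.6,0,0,-0.1,0,0,0]]]' 60
```

```text
time_s: 18.48
position: [0.5111, 0.1279, 0.0688]
tool_rot: [[0.354, 0.0, -0.935], [0.935, 0.0, 0.354], [0.0, -1.0, -0.0]]
ft_force: [0.1, 0.2, -0.4]
grip_width: 0.0449
time_s: 18.85
position: [0.5112, 0.1279, 0.0681]
tool_rot: [[0.354, 0.0, -0.935], [0.935, -0.0, 0.354], [0.0, -1.0, -0.0]]
ft_force: [-1.6, 0.2, 5.0]
grip_width: 0.0449
```

```bash
python3 -m inch '[[[0.36,0,0,0,0,0,0],[0.36,0,0,0,0,0,0],[0.36,0,0,0,0,0,0],[0.36,0,0,1,0,0,0],[0.36,0,0,4,0,0,0],[0.36,0,0,8,0,0,0],[0.36,0,0,10,0,0,0],[0.36,0,0,10,0,0,0]]]' 40;python3 - <<'E'
from h import *
print(env.observe()["position"])
S=cam("scene");crop(S,280,140,80,75,8,"pics/s11.png")
E
```

```text
time_s: 19.85
position: [0.5117, 0.1279, 0.1695]
tool_rot: [[0.354, 0.004, -0.935], [0.935, 0.0, 0.354], [0.001, -1.0, -0.003]]
ft_force: [0.2, 1.1, -0.4]
grip_width: 0.0581
[0.5116603  0.12794569 0.16950368]
```

View pics/s11.png

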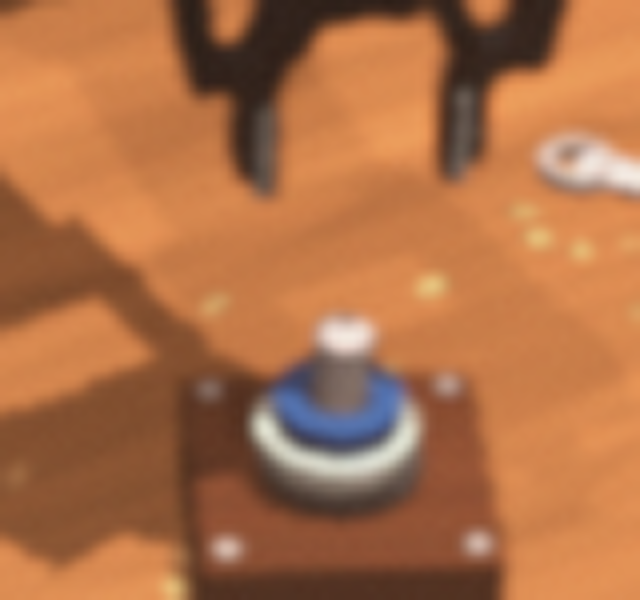

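```bash
python3 -m inch '[[[0.13,-0.1,-5.5,0,0,0,0],[0.13,-0.2,-11,0,0,0,0],[0.13,-0.3,-17,0,0,0,0],[0.13,-0.4,-23,0,0,0,0],[0.13,-0.5,-29,0,0,0,0],[0.13,-0.6,-35,0,0,0,0],[0.13,-0.7,-40,0,0,0,0],[0.13,-0.7,-42.7,-2,0,0,0],[0.13,-0.7,-42.7,-7,0,0,0],[0.13,-0.7,-42.7,-11.5,0,0,0],[0.13,-0.7,-42.7,-11.5,0,0,0],[0.13,-0.7,-42.7,-11.5,0,0,0],[0.13,-0.7,-42.7,-11.5,0,0,0]]]' 40;python3 - <<'E'
from h import *
print(env.observe()["position"])
S=cam("scene");crop(S,140,195,80,75,8,"pics/s12.png")
h=cv2.cvtColor(S[0],cv2.COLOR_RGB2HSV)
m=((h[...,0]>16)&(h[...,0]<32)&(h[...,1]>100)&(h[...,2]>90)).astype(np.uint8);m[:249]=0;m[268:]=0;m[:,:170]=0;m[:,194:]=0
cs,_=cv2.findContours(m,0,cv2.CHAIN_APPROX_NONE);c=max(cs,key=cv2.contourArea);e=cv2.fitEllipse(cv2.convexHull(c));print(e,ray(S,e[0],.009))
E
```

```text
time_s: 21.52
position: [0.5048, -0.2996, 0.0546]
tool_rot: [[0.354, 0.002, -0.935], [0.935, -0.002, 0.354], [-0.001, -1.0, -0.003]]
ft_force: [0.1, 0.4, 0.9]
grip_width: 0.0485
[ 0.50477329 -0.29961866  0.05462457]
((181.42816162109375, 259.0875549316406), (6.181666851043701, 12.739261627197266), 73.53248596191406) [ 0.51171646 -0.30104657  0.009     ]
```

View pics/s12.png

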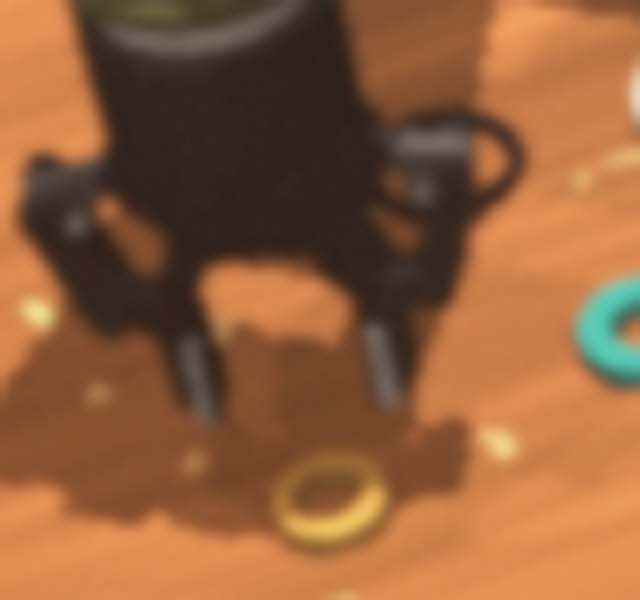

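```bash
python3 -m inch '[[[0.13,0,0,-3,0,0,0],[0.13,0,0,-4.5,0,0,0],[0.13,0,0,-5.0,0,0,0],[0.13,0,0,-5.2,0,0,0],[0.13,0,0,-5.2,0,0,0],[-0.8,0,0,-5.2,0,0,0],[-0.8,0,0,-5.2,0,0,0],[-0.8,0,0,-5.2,0,0,0],[-0.8,0,0,-5.2,0,0,0],[-0.8,0,0,-5.2,0,0,0]]]' 40; python3 -m inch '[[[-0.8,0,0,1,0,0,0],[-0.8,0,0,5,0,0,0],[-0.8,0,0,10,0,0,0],[-0.8,0,0,14,0,0,0],[-0.8,0,0,14,0,0,0],[-0.8,0,0,14,0,0,0]]]' 50;python3 - <<'E'
from h import *
p=env.observe()["position"];print(p,env.observe()["ft_force"])
S=cam("scene");u,v=proj(S,p).astype(int);crop(S,u-40,v-40,80,75,8,"pics/s13.png")
E
```

```text
time_s: 22.82
position: [0.5043, -0.2994, 0.0018]
tool_rot: [[0.354, 0.001, -0.935], [0.935, -0.001, 0.354], [-0.001, -1.0, -0.001]]
ft_force: [-1.3, 1.2, 5.1]
grip_width: 0.036
time_s: 23.58
position: [0.5037, -0.2988, 0.1403]
tool_rot: [[0.354, -0.001, -0.935], [0.935, 0.001, 0.354], [0.0, -1.0, 0.001]]
ft_force: [0.2, -0.4, -0.7]
grip_width: 0.0354
[ 0.50367956 -0.29878643  0.14033862] [ 0.23876584 -0.36362493 -0.68951283]
```

View pics/s13.png

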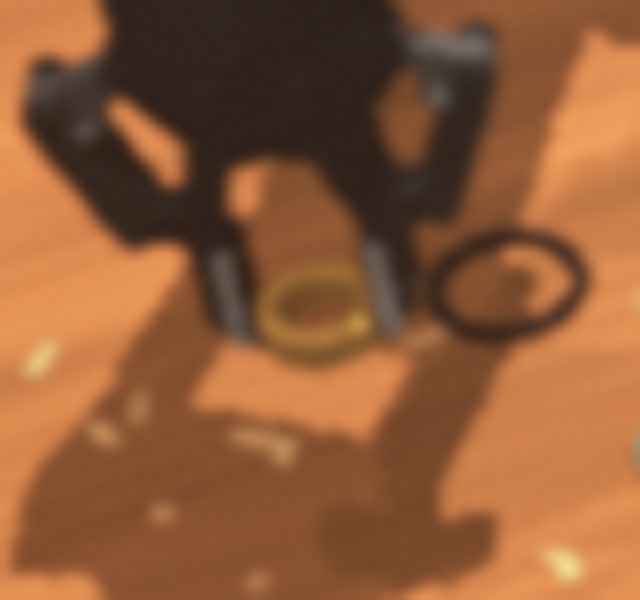

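```bash
python3 -m inch '[[[-0.8,0.1,5.5,0,0,0,0],[-0.8,0.2,11,0,0,0,0],[-0.8,0.3,17,0,0,0,0],[-0.8,0.4,23,0,0,0,0],[-0.8,0.5,29,0,0,0,0],[-0.8,0.6,35,0,0,0,0],[-0.8,0.7,40,0,0,0,0],[-0.8,0.7,42.7,0,0,0,0],[-0.8,0.7,42.7,-1,0,0,0],[-0.8,0.7,42.7,-1.8,0,0,0],[-0.8,0.7,42.7,-1.8,0,0,0],[-0.8,0.7,42.7,-1.8,0,0,0],[-0.8,0.7,42.7,-1.8,0,0,0]]]' 50;python3 - <<'E'
from h import *
p=env.observe()["position"];print(p,env.observe()["ft_force"])
S=cam("scene");u,v=proj(S,p).astype(int);crop(S,u-40,v-40,80,75,8,"pics/s14.png")
E
```

```text
time_s: 25.25
position: [0.5113, 0.1275, 0.1231]
tool_rot: [[0.355, 0.0, -0.935], [0.935, -0.0, 0.355], [0.0, -1.0, -0.0]]
ft_force: [0.1, -0.1, -0.2]
grip_width: 0.0354
[0.51126765 0.12745558 0.12306669] [ 0.14166828 -0.09804913 -0.24211421]
```

View pics/s14.png

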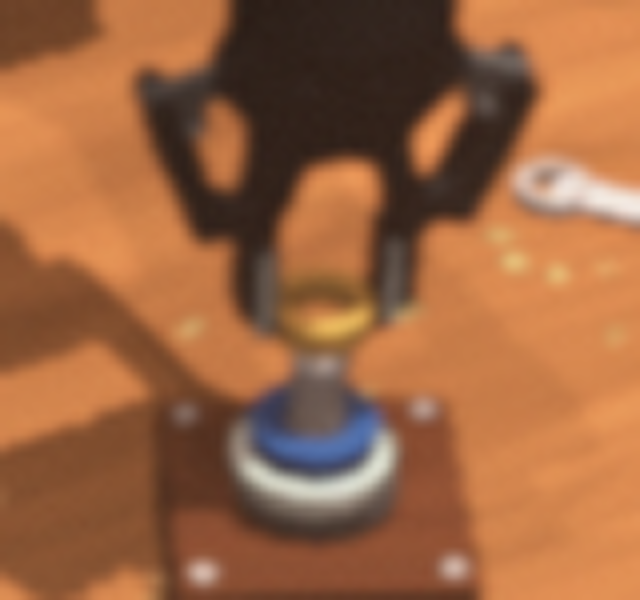

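```bash
python3 -m inch '[[[-0.8,0,0,-0.6,0,0,0],[-0.8,0,0,-1.1,0,0,0],[-0.8,0,0,-1.3,0,0,0],[-0.8,0,0,-1.5,0,0,0],[-0.8,0,0,-1.6,0,0,0],[-0.8,0,0,-1.6,0,0,0]]]' 50
```

```text
time_s: 26.05
position: [0.5111, 0.1279, 0.1068]
tool_rot: [[0.354, 0.0, -0.935], [0.935, -0.0, 0.354], [0.0, -1.0, -0.0]]
ft_force: [0.3, -0.7, -0.7]
grip_width: 0.036
```

```bash
python3 -m inch '[[[-0.8,0,0,-0.15,0,0,0],[-0.8,0,0,-0.3,0,0,0],[-0.8,0,0,-0.3,0,0,0]]]' 50; python3 -m inch '[[[-0.8,0,0,-0.5,0,0,0],[-0.8,0,0,-1,0,0,0],[-0.8,0,0,-1.5,0,0,0],[-0.8,0,0,-1.9,0,0,0],[-0.8,0,0,-2.05,0,0,0],[-0.8,0,0,-2.05,0,0,0]]]' 50
```

```text
time_s: 26.42
position: [0.511, 0.1279, 0.1037]
tool_rot: [[0.354, -0.0, -0.935], [0.935, -0.0, 0.354], [-0.0, -1.0, 0.0]]
ft_force: [-0.5, -0.2, -0.9]
grip_width: 0.0357
time_s: 27.18
position: [0.5111, 0.1279, 0.0833]
tool_rot: [[0.354, -0.0, -0.935], [0.935, -0.0, 0.354], [-0.0, -1.0, 0.0]]
ft_force: [-0.6, -0.1, -0.5]
grip_width: 0.0356
```

```bash
python3 -m inch '[[[-0.8,0,0,-0.08,0,0,0],[-0.8,0,0,-0.15,0,0,0],[-0.8,0,0,-0.15,0,0,0]]]' 50; python3 -m inch '[[[-0.8,0,0,-0.05,0,0,0],[-0.8,0,0,-0.1,0,0,0],[-0.8,0,0,-0.1,0,0,0]]]' 50
```

```text
time_s: 27.55
position: [0.5111, 0.1279, 0.0818]
tool_rot: [[0.354, 0.0, -0.935], [0.935, -0.0, 0.354], [-0.0, -1.0, -0.0]]
ft_force: [0.0, 0.2, -0.7]
grip_width: 0.0355
time_s: 27.92
position: [0.5112, 0.1279, 0.0811]
tool_rot: [[0.354, 0.001, -0.935], [0.935, -0.0, 0.354], [0.0, -1.0, -0.001]]
ft_force: [-1.4, 0.1, 3.7]
grip_width: 0.0355
```

Contact. Pressing a little further, toward about 9 N.

```bash
python3 -m inch '[[[-0.8,0,0,-0.05,0,0,0],[-0.8,0,0,-0.05,0,0,0]]]' 50; python3 -m inch '[[[-0.8,0,0,-0.04,0,0,0],[-0.8,0,0,-0.04,0,0,0]]]' 50
```

```text
time_s: 28.18
position: [0.5113, 0.1279, 0.0807]
tool_rot: [[0.354, 0.001, -0.935], [0.935, -0.0, 0.354], [0.0, -1.0, -0.001]]
ft_force: [-0.7, -0.5, 6.2]
grip_width: 0.0353
time_s: 28.42
position: [0.5113, 0.1278, 0.0805]
tool_rot: [[0.354, 0.001, -0.935], [0.935, -0.0, 0.354], [0.0, -1.0, -0.001]]
ft_force: [-2.2, -0.1, 8.2]
grip_width: 0.0354
```

```bash
python3 -m inch '[[[0.13,0,0,0,0,0,0],[0.13,0,0,0,0,0,0],[0.13,0,0,0,0,0,0],[0.13,0,0,1,0,0,0],[0.13,0,0,4,0,0,0],[0.13,0,0,8,0,0,0],[0.13,-6,0,12,0,0,0],[0.13,-12,0,12,0,0,0],[0.13,-15,0,12,0,0,0],[0.13,-15,0,12,0,0,0],[0.13,-15,0,12,0,0,0]]]' 40;python3 - <<'E'
from h import *
print(env.observe()["position"])
S=cam("scene");crop(S,280,140,80,75,8,"pics/s15.png")
T=cam("top");crop(T,205,150,200,150,4,"pics/t15.png")
E
```

```text
time_s: 29.8
position: [0.362, 0.1278, 0.2005]
tool_rot: [[0.354, 0.002, -0.935], [0.935, 0.0, 0.354], [0.001, -1.0, -0.002]]
ft_force: [-0.1, 0.2, -0.1]
grip_width: 0.0481
[0.36201535 0.12783413 0.20047526]
```

View pics/s15.png

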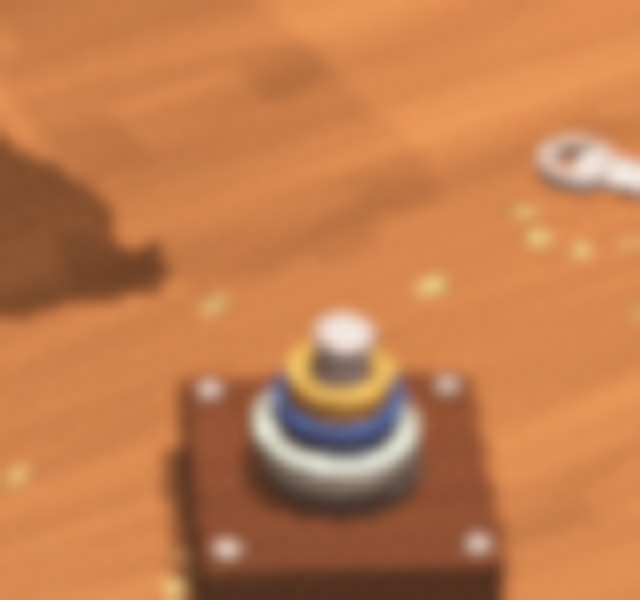

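View pics/t15.png

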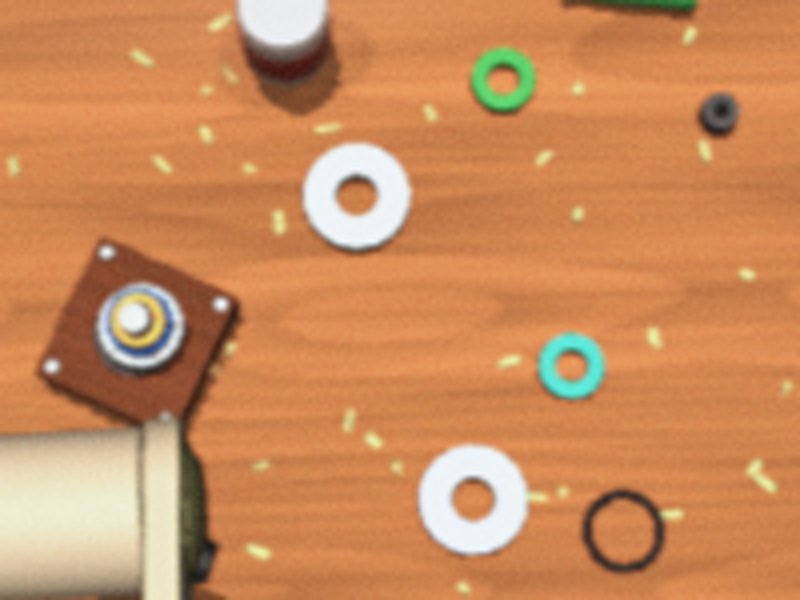

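Run:
```python
from h import *
S=cam("scene");c=(-S[2].T@S[3])[:2];a=np.array([.5105,.1279]);d=(c-a)/np.linalg.norm(c-a)
for n,r,z in(("tip",0,.108),("brass top",.019,.092),("brass bot",.019,.08),("blue top",.024,.08),("blue bot",.024,.068),("silver top",.029,.068),("silver bot",.029,.056)):
    q=proj(S,[*(a+d*r),z]);print(n,"front crop",np.round((q-[280,140])*8+3.5,0))
    if r: print("   back",np.round((proj(S,[*(a-d*r),z])-[280,140])*8+3.5))
im=S[0]
for v in range(184,206): print(v,(v-140)*8+3.5,im[v,322],im[v,323])
```

```text
tip front crop [345. 333.]
brass top front crop [340. 403.]
   back [345. 336.]
brass bot front crop [339. 429.]
   back [343. 362.]
blue top front crop [338. 438.]
   back [344. 354.]
blue bot front crop [336. 464.]
   back [342. 379.]
silver top front crop [335. 473.]
   back [343. 371.]
silver bot front crop [334. 499.]
   back [341. 396.]
184 355.5 [161 139 130] [167 145 136]
185 363.5 [125 104  97] [129 109 101]
186 371.5 [122 101  93] [126 107  98]
187 379.5 [137 111  93] [143 117  98]
188 387.5 [186 147  98] [189 151  97]
189 395.5 [217 172  93] [220 176  95]
190 403.5 [191 143  72] [195 148  73]
191 411.5 [151 105  56] [156 110  60]
192 419.5 [127  94  82] [131  99  87]
193 427.5 [101  97 122] [102 100 127]
194 435.5 [ 78  87 126] [ 79  89 128]
195 443.5 [70 71 98] [ 71  73 100]
196 451.5 [104 103 109] [104 104 111]
197 459.5 [173 175 167] [174 175 169]
198 467.5 [209 208 194] [209 207 194]
199 475.5 [180 172 158] [182 173 159]
200 483.5 [140 126 113] [142 127 113]
201 491.5 [113  95  85] [113  96  84]
202 499.5 [87 69 60] [85 67 57]
203 507.5 [76 56 46] [75 54 45]
204 515.5 [90 57 42] [90 57 41]
205 523.5 [122  71  48] [124  71  47]
```

Run:
```python
from rig import env
env.close_job()
```

```text
the job is handed in; nothing more can be done
```

I threaded the three spacers onto the spindle in order (large silver, medium blue, small brass on top), pressed the stack home, let go and handed the job in at about 30 s.

- **Collar:** it slid at 4–5 N, and the push then rose by about 5–7 N/mm, which fits the rubber pad. By arm position it stopped at 55–56 mm, against 56 mm nominal. The last press on the whole stack reached 8.2 N, and no reading while on the jig passed 9 N.
- **Stack:** in the final scene picture, three of the visible edges (the front edges of the blue and brass tops and the bottom of the stack) lie within 2 zoomed pixels of where a flat, fully home stack should show, and the silver top edge within 4. The brass-to-blue and blue-to-silver boundaries were 6 and 9 zoomed pixels off (8 zoomed pixels are 1 camera pixel, about 3 mm). I put that down to blur, but it is not a precise check of tilt or small gaps.
- **Small disagreements:**
  - The two cameras placed the jig's centre about 4 mm apart but agreed on the spindle tip to under 1 mm. I used the top view, and all three spacers went on without resistance.
  - Arm position put the brass spacer's underside at 78.7 mm under load, about 1 mm lower than nominal.
- **Other things on the bench:** the last top picture shows the part of the bench around the jig and spacers, and the things in it look where they were. I did not check the rest of the bench (spanner, offcut, drilled block, wooden disc) by measurement.

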